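Find the full blade tin

TASK

One of the three identical closed tins on the paint bench is still full of scraper blades and clearly heavier; the other two are as good as empty. Going from the robot's left to its right, lift each tin at least 60 mm straight up to feel its weight and set each empty one back where it stood. Put the full one flat in the shallow steel tray, upright on the tray's floor; never let go of a tin in mid-air.

Things in the scene. Friction and masses are not known exactly. Their poses are not given: they have to be found in the camera images.
- tin_left: Closed metal tin standing on the bench, 90 mm (its x) by 54 mm (its y) by 66 mm high, flat sides, fixed lid, blank paper labels; its x is within 0.5 rad of world x. Origin: centre of its underside, z up. Empty it weighs about 0.14 kg, full 0.6 to 0.8 kg, centred; which tin is full changes and cannot be seen. The one at the robot's left (largest y).
- tin_middle: Closed metal tin standing on the bench, 90 mm (its x) by 54 mm (its y) by 66 mm high, flat sides, fixed lid, blank paper labels; its x is within 0.5 rad of world x. Origin: centre of its underside, z up. Empty it weighs about 0.14 kg, full 0.6 to 0.8 kg, centred; which tin is full changes and cannot be seen. The middle one of the row.
- tin_right: Closed metal tin standing on the bench, 90 mm (its x) by 54 mm (its y) by 66 mm high, flat sides, fixed lid, blank paper labels; its x is within 0.5 rad of world x. Origin: centre of its underside, z up. Empty it weighs about 0.14 kg, full 0.6 to 0.8 kg, centred; which tin is full changes and cannot be seen. The one at the robot's right (smallest y).
- tray: Empty shallow open tray of dark steel, fixed on the bench beyond the tins, 130 mm (its x) by 180 mm (its y), walls 4 mm thick and 18 mm high, floor 4 mm thick. Origin: centre of its underside, z up; its x is within 0.2 rad of world x. A tin fits in either way round. Other cans, jar and bottle (up to 0.18 m tall) stand well outside the tins and tray.
Mind the look-alikes: they are no part of the job. Leave any blue look-alike of the tin_left alone.

How it is judged:
By the outcome, as a careful person would: the job done as asked, in the order asked, and still so for the second after the job is handed in, with the robot touching nothing.
It also fails if it takes over 72 s, if anything falls off the work surface, if the arm or the gripper's body presses on something with over 40 N, if the wrist force passes 120 N, or if a joint passes its speed limit or range.

ROBOT

A 6-joint arm with a two-finger parallel gripper is mounted at the origin on the work surface. World frame = base frame: x ahead of the robot, y to its left, z up, the work surface at z = 0. Lengths are in m, angles in rad, forces in N, time in s.
With the tool pointing down it reaches from about 0.35 to 0.8 m from the base axis. Payload 7.3 kg.
Tool frame: the origin (TCP) lies at the very end of the fingers, on their centre line; the grasp point (between the pads) lies 19 mm behind it (ctrl.tcp_to_grasp is the distance from the TCP to the grasp point, in m); z points along the fingers, y is the line along which they close (so a half turn about z gives the same grasp; the last joint's range is limited). The gripper opens to 85 mm and grips with 20 to 120 N. Pads are 22 mm wide; open, the fingers measure 114 mm over their backs; the gripper's body (76 mm by 85 mm) begins 54 mm behind the grasp point. The pads swing forward as they close: fully open they stand 13 mm farther back than shut.
Start: joints at [-1.473, 0.342, 1.524, -0, 1.275, -0.146], TCP at [0.127, -0.509, 0.231] pointing down, gripper open.
Joint ranges: [-2.53, 2.53], [-0.77, 2.02], [0.04, 2.7], [-1, 4.14], [0.28, 2.66], [-3.11, 3.11]. Speed limits (rad/s): [2.57, 2.57, 3.14, 3.14, 3.14, 3.14].

INTERFACE

Orientations are given as [roll, pitch, yaw] about the fixed x, y, z axes, in that order (R = Rz(yaw) Ry(pitch) Rx(roll)).
In Python, from rig import ctrl, vision, close_job gives the robot as it stands. The module is installed in compiled form; this text tells all that it offers.
- The arm moves only by the tool servo_tool, never from a script. Its argument "plan" is a list of rows, each a list of 6 numbers: the shift along the tool's x, y, z as a fraction of full scale, then the turn, a rotation vector about the tool's x, y, z as a fraction of full scale. In form: [[tx, ty, tz, wx, wy, wz], ...]. A call has 1 to 20 rows; each row shifts and turns the commanded pose from where the row before left it, along the tool's axes as they then stand; what a row does not reach is not made up. Full scale, the value 1, is 0.3 m for a shift and 0.1 rad for a turn. A row lasts 1/10 s, in which the tool goes at most 50 mm and 8.59 degrees, less where a joint would pass 70% of its speed; a pose out of reach is approached as far as the arm can. A call with a number of a shift or a turn outside -1 to 1 is refused whole. A call with a gripper value outside its range is refused whole. "fingers" is the opening, from -1 (shut) to 1 (fully open), so that 0 is half open, set as the call begins (left out, the last holds). The fingers move at their own pace and stop on an object; "squeeze" is the grip in N (left out, the last holds). Time passes only in rows, so rows that do not move let the fingers close. It gives the time, the measured TCP pose, the force, the opening and the grip force at its end, in the units of the state.
- ctrl.observe(): the state, without advancing time (a new reading comes with each control period).
- vision.read_camera(name): name is "scene" or "top" or "wrist"; returns the picture (480x640x3 uint8, red, green, blue); there is no depth.
- vision.calibration(name): a dict with "camera_matrix" (3x3 intrinsics, pixels), "rvec" (rotation vector, rad) and "tvec" (3), from world to camera coordinates, as OpenCV has them. Camera axes: x right, y down, z forward; pixel columns grow to the right and rows downward; lengths in m; the calibration is good to about 2 mm. The wrist camera is an equidistant fisheye: a pixel r from the principal point sees the ray r / f radians off the axis. A picture is of the moment at which its call begins: read the wrist's pose just before it. calibration takes no time and is no camera call; for the wrist camera it gives the pose at the moment of the call.
- close_job(): hands the job in; it is judged then, once.
The state is a dict: "time": time; "joint_positions": joint angles; "joint_velocities": joint speeds; "effort": joint torques, N m; "eef_pos": TCP position; "tool_rot": TCP orientation; "ft_force": force on the tool from outside, world axes, zero at the start; "torque": the same for the moment, N m; "opening": finger opening in m; "grasp_force": force on a finger pad.
Only numpy, scipy, OpenCV 4.12 (cv2) and the standard library are available. Lean on these libraries where they do the work, as an engineer would, in place of code of your own. Each camera call takes 0.05 s, during which the arm holds its last target. There are 200 camera calls.

## Working session

There is one attempt and no reset: what is moved stays moved. The work goes in short steps, Python scripts to look and compute and a tool call to move; the robot and the scene stay as the last step left them, time stands still between calls to the robot, and variables do not carry over. Pictures are saved under pics/ and viewed, at most 10 in all, crops included, and the job is handed in when it is done.

Besides the shell and the picture viewer there is one more tool, called after "Call:" in YAML: its name, and indented under it one key for each argument. servo_tool: Moves the arm, as the interface text tells. Its arguments: {"type":"object","properties":{"plan":{"type":"array"},"fingers":{"type":"number"},"squeeze":{"type":"number"}},"required":["plan"]}

```bash
mkdir -p pics; python3 - <<'E'
from rig import ctrl, vision
import cv2,numpy as np
for n in ("top","scene"):
    im=vision.read_camera(n); cv2.imwrite(f"pics/{n}0.png",im[:,:,::-1]); np.save(n+".npy",im)
    c=vision.calibration(n); print(n,c)
s=ctrl.observe(); print(s, ctrl.tcp_to_grasp)
E
```

```text
top {'camera_matrix': array([[476.41513923,   0.        , 320.81491728],
       [  0.        , 476.41513923, 242.57108374],
       [  0.        ,   0.        ,   1.        ]]), 'rvec': array([ 2.19464119, -2.13870585,  0.13442143]), 'tvec': array([-0.01687771,  0.51720014,  0.65972976])}
scene {'camera_matrix': array([[436.76797556,   0.        , 326.43025565],
       [  0.        , 436.76797556, 239.99960255],
       [  0.        ,   0.        ,   1.        ]]), 'rvec': array([ 1.52903143,  2.03390356, -0.8228698 ]), 'tvec': array([ 0.13907053, -0.34569016,  1.12241431])}
{'time': 0.1, 'joint_positions': array([-1.47301197e+00,  3.42632209e-01,  1.52494128e+00, -3.96802009e-06,
        1.27542382e+00, -1.46033223e-01]), 'joint_velocities': array([ 0.00276094, -0.0015753 , -0.00186706,  0.00201081, -0.00093243,
       -0.00050026]), 'effort': array([ 2.03177944e-03, -4.34446263e+01, -2.46490180e+01, -1.87478290e-04,
        4.66305268e-03, -1.18392344e-05]), 'eef_pos': array([ 0.12670634, -0.50909513,  0.23069938]), 'tool_rot': array([-3.14020240e+00, -2.00643749e-04,  2.43818601e-01]), 'ft_force': array([ 0.32667323, -0.52430421, -0.36897168]), 'torque': array([-0.02487577,  0.01470472,  0.01923388]), 'grasp_force': 0.0, 'opening': 0.08526411671300647} 0.0187
```

View pics/top0.png

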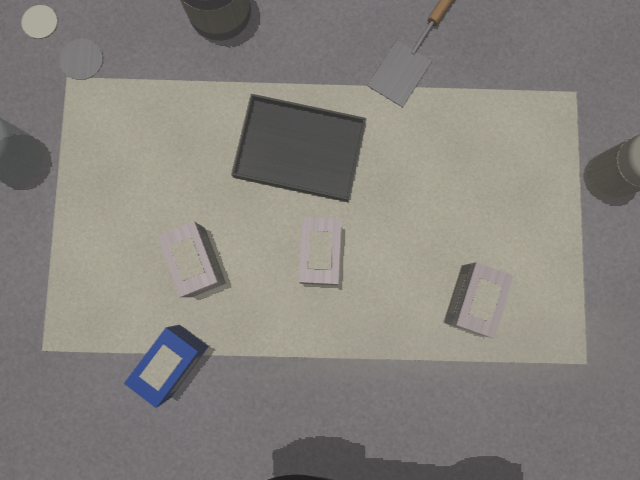

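View pics/scene0.png

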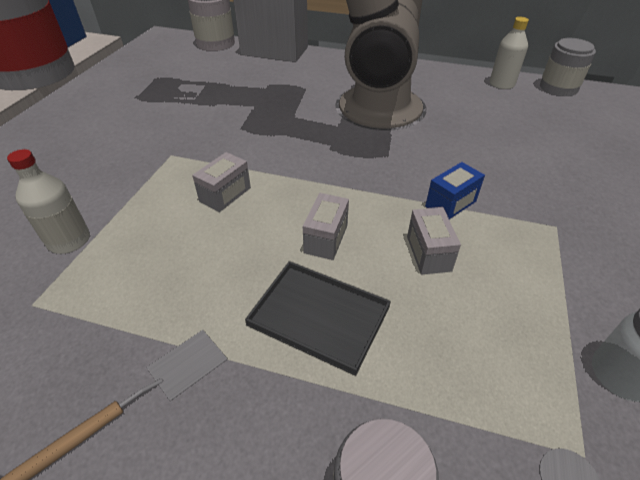

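The top view (up is +x, left is +y) shows three pinkish tins at px (189,260), (321,251) and (484,300). There is a blue tin at (165,365) and the tray at (299,148). The three pinkish ones are the tins meant. The blue one is the look-alike, so I'll leave it alone.

```bash
cat > h.py <<'E'
import numpy as np, cv2
from rig import ctrl, vision
def cast(n,px,z,c=None):
    c=c or vision.calibration(n); R=cv2.Rodrigues(c["rvec"])[0]; t=c["tvec"].ravel(); K=c["camera_matrix"]
    o=-R.T@t; px=np.atleast_2d(px).astype(float)
    d=np.c_[px,np.ones(len(px))]@np.linalg.inv(K).T@R
    return (o+d*((z-o[2])/d[:,2])[:,None])[:,:2]
def rect(p):
    r=cv2.minAreaRect((p*1000).astype(np.float32)); b=cv2.boxPoints(r)/1000
    e=[b[1]-b[0],b[2]-b[1]]; e.sort(key=np.linalg.norm); a=np.arctan2(e[1][1],e[1][0])
    return np.round(b.mean(0),4), round((a+np.pi/2)%np.pi-np.pi/2,3), np.round([np.linalg.norm(x) for x in e],4)
def tins(im,n="top"):
    f=im.astype(int); m=((f[:,:,0]+f[:,:,2]-2*f[:,:,1]>6)&(f.mean(2)>135)).astype(np.uint8)
    m=cv2.morphologyEx(m,cv2.MORPH_OPEN,np.ones((3,3)))
    out=[]
    for c in cv2.findContours(m,cv2.RETR_EXTERNAL,cv2.CHAIN_APPROX_NONE)[0]:
        if cv2.contourArea(c)>800: out.append((c.reshape(-1,2).mean(0).round(),)+rect(cast(n,c.reshape(-1,2),.066)))
    return out,m
E
python3 - <<'E'
from h import *
im=np.load("top.npy"); print(im[232,175],im[245,304],im[275,500],im[250,250])
o,m=tins(im)
for x in o: print(*x)
g=im.max(2); d=((g<75)).astype(np.uint8)
for c in cv2.findContours(d,cv2.RETR_EXTERNAL,cv2.CHAIN_APPROX_NONE)[0]:
    if cv2.contourArea(c)>4000: print("tray?",c.reshape(-1,2).mean(0),*rect(cast("top",c.reshape(-1,2),.018)))
cv2.imwrite("pics/crop.png",cv2.resize(im[200:420,110:530,::-1],None,fx=1.9,fy=1.9,interpolation=2))
cv2.imwrite("pics/m.png",m*255)
E
```

```text
[175 164 164] [175 163 166] [164 152 153] [167 163 147]
[484. 299.] [ 0.4415 -0.2277] -0.315 [0.0534 0.0894]
[187. 258.] [0.4869 0.1789] 0.409 [0.0538 0.0896]
[320. 250.] [ 0.5033 -0.0021] -0.029 [0.0531 0.0895]
```

View pics/crop.png

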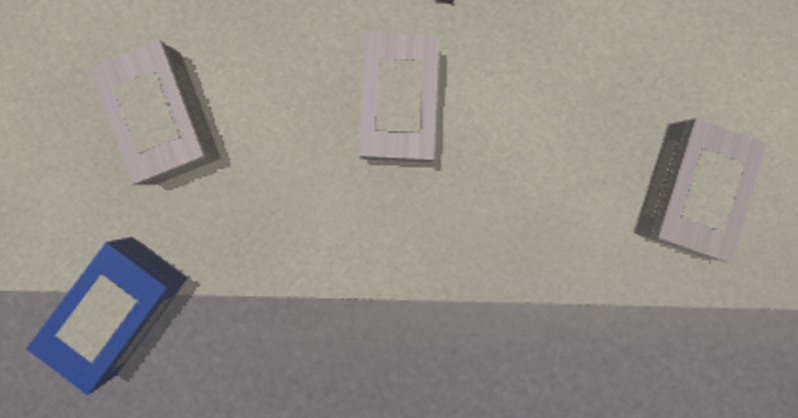

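The crop shows three plain tins with paper labels, and the blue look-alike is clearly separate from them. I'll start moving toward the left tin and measure the tray at the same time.

Call:
servo_tool:
  plan:
    - [0,0,0,0,0,-0.825]
    - [0,0,0,0,0,-0.825]
    - [0.1,-0.043,0,0,0,0]
    - [0.1,-0.043,0,0,0,0]
    - [0.1,-0.043,0,0,0,0]
    - [0.1,-0.043,0,0,0,0]
    - [0.1,-0.043,0,0,0,0]
    - [0.1,-0.043,0,0,0,0]
    - [0.1,-0.043,0,0,0,0]
    - [0.1,-0.043,0,0,0,0]
    - [0.1,-0.043,0,0,0,0]
    - [0.1,-0.043,0,0,0,0]
    - [0.1,-0.043,0,0,0,0]
    - [0.1,-0.043,0,0,0,0]
    - [0.1,-0.043,0,0,0,0]
    - [0,0,0,0,0,0]
  fingers: 1
  squeeze: 60

```text
time: 1.7
eef_pos: [0.4196, -0.1981, 0.231]
tool_rot: [-3.141, -0.001, 0.413]
ft_force: [-0.7, -0.7, -0.3]
opening: 0.0854
grasp_force: 0.0
```

```bash
cat >> h.py <<'E'
def go(x,y,z,yaw):
    """total shift (full-scale units) in the present tool axes, after-turn axes, and turn"""
    s=ctrl.observe(); p=s["eef_pos"]; d=np.array([x,y,z])-p; w=s["tool_rot"][2]
    print("pose",p.round(4),s["tool_rot"].round(3),"F",s["ft_force"].round(2),"t",s["time"],"open",round(s["opening"],4))
    c,sn=np.cos(yaw),np.sin(yaw)
    print("turn wz",round(-(yaw-w)/.1,3),"shift after turn",(np.array([c*d[0]+sn*d[1],sn*d[0]-c*d[1],-d[2]])/.3).round(4))
E
python3 - <<'E'
from h import *
p=cast("top",[[252,96],[366,119],[349,200],[233,176]],.018); print(p.round(3),*rect(p))
go(.487,.179,.15,.409)
E
```

```text
[[ 0.741  0.107]
 [ 0.709 -0.067]
 [ 0.584 -0.044]
 [ 0.615  0.13 ]] [0.6624 0.0312] 1.391 [0.128  0.1773]
pose [ 0.4196 -0.1981  0.231 ] [-3.141e+00 -1.000e-03  4.130e-01] F [-0.72 -0.69 -0.27] t 1.7 open 0.0854
turn wz 0.037 shift after turn [ 0.7061 -1.0639  0.2699]
```

Call:
servo_tool:
  plan:
    - [0.0588,-0.0887,0,0,0,0]
    - [0.0588,-0.0887,0,0,0,0]
    - [0.0588,-0.0887,0,0,0,0]
    - [0.0588,-0.0887,0,0,0,0]
    - [0.0588,-0.0887,0,0,0,0]
    - [0.0588,-0.0887,0,0,0,0]
    - [0.0588,-0.0887,0,0,0,0]
    - [0.0588,-0.0887,0,0,0,0]
    - [0.0588,-0.0887,0,0,0,0]
    - [0.0588,-0.0887,0,0,0,0]
    - [0.0588,-0.0887,0,0,0,0]
    - [0.0588,-0.0887,0,0,0,0]
    - [0,0,0.09,0,0,0.03]
    - [0,0,0.09,0,0,0]
    - [0,0,0.09,0,0,0]
    - [0,0,0,0,0,0]

```text
time: 3.3
eef_pos: [0.4829, 0.1753, 0.1469]
tool_rot: [-3.14, 0.008, 0.405]
ft_force: [0.2, 0.1, 0.3]
opening: 0.0855
grasp_force: 0.0
```

```bash
python3 - <<'E'
from h import *
go(.487,.179,.018,.409)
im=vision.read_camera("wrist"); cv2.imwrite("pics/w1.png",im[:,:,::-1])
E
```

```text
pose [0.4829 0.1753 0.1469] [-3.14   0.008  0.405] F [0.23 0.08 0.31] t 3.3 open 0.0855
turn wz -0.035 shift after turn [ 0.0173 -0.0058  0.4296]
```

View pics/w1.png

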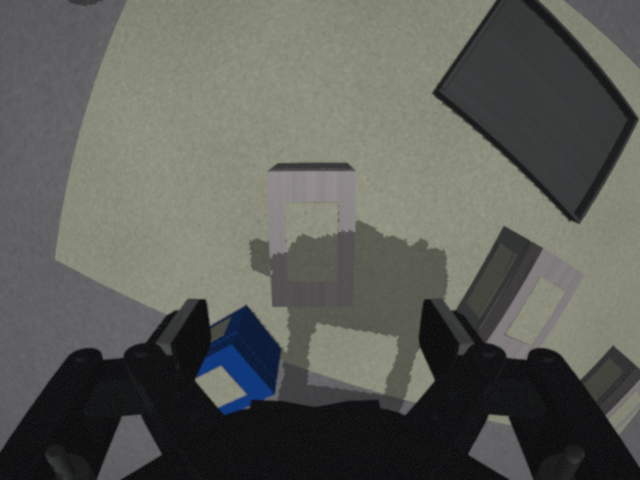

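The wrist view shows the left tin centred between the fingers, with its lid around (312,235) and square to the tool. The blue one is clear of it. Next I'll descend and close.

Call:
servo_tool:
  plan:
    - [0.008,-0.003,0.0538,0,0,0]
    - [0.008,-0.003,0.0538,0,0,0]
    - [0,0,0.0538,0,0,0]
    - [0,0,0.0538,0,0,0]
    - [0,0,0.0538,0,0,0]
    - [0,0,0.0538,0,0,0]
    - [0,0,0.0538,0,0,0]
    - [0,0,0.0538,0,0,0]
    - [0,0,0,0,0,0]
    - [0,0,0,0,0,0]
    - [0,0,0,0,0,0]

```text
time: 4.45
eef_pos: [0.4901, 0.1802, 0.0226]
tool_rot: [3.141, -0.003, 0.406]
ft_force: [0.3, -0.1, 0.1]
opening: 0.0853
grasp_force: 0.0
```

Call:
servo_tool:
  plan:
    - [0,0,0,0,0,0]
    - [0,0,0,0,0,0]
    - [0,0,0,0,0,0]
    - [0,0,0,0,0,0]
    - [0,0,0,0,0,0]
    - [0,0,0,0,0,0]
    - [0,0,0,0,0,0]
    - [0,0,0,0,0,0]
  fingers: -1
  squeeze: 60

```text
time: 5.25
eef_pos: [0.4894, 0.1803, 0.022]
tool_rot: [3.141, -0.001, 0.406]
ft_force: [-1.6, 0.2, 6.2]
opening: 0.0532
grasp_force: 65.2
```

Call:
servo_tool:
  plan:
    - [0,0,-0.02,0,0,0]
    - [0,0,-0.03,0,0,0]
    - [0,0,-0.03,0,0,0]
    - [0,0,-0.03,0,0,0]
    - [0,0,-0.03,0,0,0]
    - [0,0,-0.03,0,0,0]
    - [0,0,-0.03,0,0,0]
    - [0,0,-0.03,0,0,0]
    - [0,0,-0.03,0,0,0]
    - [0,0,0,0,0,0]
    - [0,0,0,0,0,0]
    - [0,0,0,0,0,0]
    - [0,0,0,0,0,0]
    - [0,0,0,0,0,0]

```text
time: 6.65
eef_pos: [0.4888, 0.18, 0.0987]
tool_rot: [-3.142, 0.001, 0.406]
ft_force: [0.8, 0.4, -5.5]
opening: 0.0534
grasp_force: 64.5
```

```bash
python3 - <<'E'
from h import *
go(.487,.179,.022,.406)
E
```

```text
pose [0.4888 0.18   0.0987] [-3.142e+00  1.000e-03  4.060e-01] F [ 0.75  0.44 -5.47] t 6.65 open 0.0534
turn wz -0.002 shift after turn [-0.0068  0.0009  0.2558]
```

Call:
servo_tool:
  plan:
    - [0,0,0,0,0,0]
    - [0,0,0,0,0,0]
    - [0,0,0,0,0,0]
    - [0,0,0,0,0,0]

```text
time: 7.05
eef_pos: [0.4889, 0.1801, 0.0991]
tool_rot: [3.142, 0.0, 0.406]
ft_force: [-0.8, 0.2, -5.7]
opening: 0.0535
grasp_force: 64.5
```

Call:
servo_tool:
  plan:
    - [0,0,0,0,0,0]
    - [0,0,0,0,0,0]
    - [0,0,0,0,0,0]

```text
time: 7.35
eef_pos: [0.489, 0.1801, 0.0992]
tool_rot: [3.141, 0.0, 0.406]
ft_force: [1.3, -0.2, -5.0]
opening: 0.0532
grasp_force: 64.5
```

```bash
python3 - <<'E'
from h import *
go(.662,.031,.11,-.18)
E
```

```text
pose [0.489  0.1801 0.0992] [3.141 0.    0.406] F [ 1.27 -0.25 -4.96] t 7.35 open 0.0532
turn wz 5.858 shift after turn [ 0.6564  0.3857 -0.0361]
```

The weight reads 5.0–5.7 N, so this tin is the full one (an empty tin would read about 1.4 N). I'll carry it to the tray.

Call:
servo_tool:
  plan:
    - [0,0,-0.02,0,0,0.977]
    - [0,0,-0.016,0,0,0.977]
    - [0,0,0,0,0,0.977]
    - [0,0,0,0,0,0.977]
    - [0,0,0,0,0,0.977]
    - [0,0,0,0,0,0.977]
    - [0.0547,0.0321,0,0,0,0]
    - [0.0547,0.0321,0,0,0,0]
    - [0.0547,0.0321,0,0,0,0]
    - [0.0547,0.0321,0,0,0,0]
    - [0.0547,0.0321,0,0,0,0]
    - [0.0547,0.0321,0,0,0,0]
    - [0.0547,0.0321,0,0,0,0]
    - [0.0547,0.0321,0,0,0,0]
    - [0.0547,0.0321,0,0,0,0]
    - [0.0547,0.0321,0,0,0,0]
    - [0.0547,0.0321,0,0,0,0]
    - [0.0547,0.0321,0,0,0,0]
    - [0,0,0,0,0,0]
    - [0,0,0,0,0,0]

```text
time: 9.35
eef_pos: [0.6622, 0.0297, 0.1092]
tool_rot: [3.141, 0.001, -0.181]
ft_force: [-0.3, -0.4, -7.1]
opening: 0.0534
grasp_force: 66.2
```

Call:
servo_tool:
  plan:
    - [0,0,0,0,0,0]
    - [0,0,0,0,0,0]

```text
time: 9.55
eef_pos: [0.6616, 0.0313, 0.1099]
tool_rot: [3.142, 0.0, -0.18]
ft_force: [-0.1, -0.5, -6.7]
opening: 0.0532
grasp_force: 66.2
```

```bash
python3 - <<'E'
from h import *
go(.662,.031,.026,-.18)
im=vision.read_camera("wrist"); cv2.imwrite("pics/w2.png",im[:,:,::-1])
E
```

```text
pose [0.6616 0.0313 0.1099] [ 3.142  0.    -0.18 ] F [-0.11 -0.55 -6.69] t 9.55 open 0.0532
turn wz 0.002 shift after turn [0.0014 0.0008 0.2796]
```

View pics/w2.png

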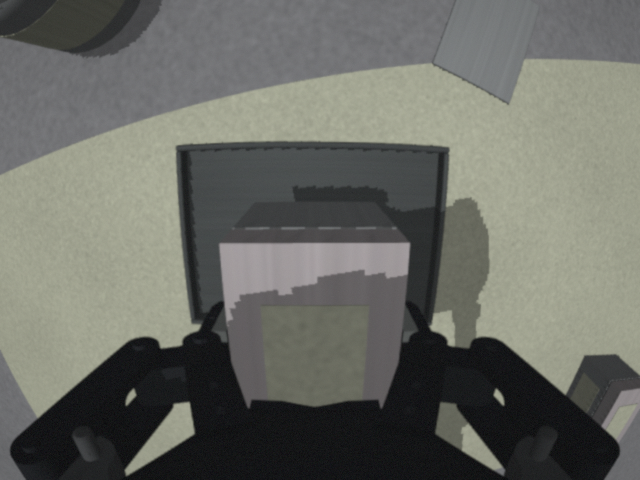

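The tin is held level and squared over the tray, which spans about (180..448, 145). Lowering it now.

Call:
servo_tool:
  plan:
    - [0,0,0.04,0,0,0]
    - [0,0,0.04,0,0,0]
    - [0,0,0.04,0,0,0]
    - [0,0,0.04,0,0,0]
    - [0,0,0.03,0,0,0]
    - [0,0,0.02,0,0,0]
    - [0,0,0.02,0,0,0]
    - [0,0,0.01,0,0,0]
    - [0,0,0.01,0,0,0]
    - [0,0,0.01,0,0,0]
    - [0,0,0.008,0,0,0]
    - [0,0,0.005,0,0,0]
    - [0,0,0,0,0,0]
    - [0,0,0,0,0,0]
    - [0,0,0,0,0,0]

```text
time: 11.1
eef_pos: [0.6621, 0.0311, 0.0283]
tool_rot: [3.142, -0.0, -0.18]
ft_force: [0.6, -0.3, -6.4]
opening: 0.0539
grasp_force: 66.4
```

Call:
servo_tool:
  plan:
    - [0,0,0.004,0,0,0]
    - [0,0,0.004,0,0,0]
    - [0,0,0.002,0,0,0]
    - [0,0,0,0,0,0]
    - [0,0,0,0,0,0]

```text
time: 11.6
eef_pos: [0.6621, 0.0311, 0.026]
tool_rot: [3.142, -0.001, -0.18]
ft_force: [-4.8, -0.4, 5.1]
opening: 0.0533
grasp_force: 67.1
```

The tin has made contact with the tray floor. Release and retreat.

Call:
servo_tool:
  plan:
    - [0,0,0,0,0,0]
    - [0,0,0,0,0,0]
    - [0,0,0,0,0,0]
    - [0,0,0,0,0,0]
    - [0,0,0,0,0,0]
    - [0,0,0,0,0,0]
  fingers: 1

```text
time: 12.2
eef_pos: [0.662, 0.0311, 0.025]
tool_rot: [3.141, -0.0, -0.18]
ft_force: [0.1, 0.4, 0.2]
opening: 0.0857
grasp_force: 0.0
```

Call:
servo_tool:
  plan:
    - [0,0,-0.03,0,0,0]
    - [0,0,-0.05,0,0,0]
    - [0,0,-0.07,0,0,0]
    - [0,0,-0.08,0,0,0]
    - [0,0,-0.09,0,0,0]
    - [0,0,-0.09,0,0,0]
    - [0,0,-0.05,0,0,0]
    - [0,0,0,0,0,0]
    - [0,0,0,0,0,0]
    - [0,0,0,0,0,0]

```text
time: 13.2
eef_pos: [0.6613, 0.0311, 0.1621]
tool_rot: [3.141, 0.002, -0.18]
ft_force: [0.3, 0.3, 0.5]
opening: 0.0856
grasp_force: 0.0
```

```bash
python3 - <<'E'
from h import *
go(.503,-.002,.15,-.029)
E
```

```text
pose [0.6613 0.0311 0.1621] [ 3.141e+00  2.000e-03 -1.800e-01] F [0.34 0.35 0.52] t 13.2 open 0.0856
turn wz -1.514 shift after turn [-0.5242  0.1257  0.0402]
```

Call:
servo_tool:
  plan:
    - [0,0,0,0,0,-0.757]
    - [0,0,0,0,0,-0.757]
    - [-0.0655,0.0157,0,0,0,0]
    - [-0.0655,0.0157,0,0,0,0]
    - [-0.0655,0.0157,0,0,0,0]
    - [-0.0655,0.0157,0,0,0,0]
    - [-0.0655,0.0157,0,0,0,0]
    - [-0.0655,0.0157,0,0,0,0]
    - [-0.0655,0.0157,0,0,0,0]
    - [-0.0655,0.0157,0,0,0,0]
    - [0,0,0,0,0,0]
    - [0,0,0,0,0,0]
    - [0,0,0,0,0,0]

```text
time: 14.5
eef_pos: [0.5045, -0.0019, 0.1628]
tool_rot: [3.142, -0.0, -0.029]
ft_force: [0.1, -0.1, -0.1]
opening: 0.0855
grasp_force: 0.0
```

```bash
python3 - <<'E'
from h import *
go(.503,-.002,.022,-.029)
E
```

```text
pose [ 0.5045 -0.0019  0.1628] [ 3.142 -0.    -0.029] F [ 0.07 -0.14 -0.13] t 14.5 open 0.0855
turn wz 0.001 shift after turn [-4.900e-03  3.000e-04  4.693e-01]
```

Call:
servo_tool:
  plan:
    - [0,0,0.059,0,0,0]
    - [0,0,0.059,0,0,0]
    - [0,0,0.059,0,0,0]
    - [0,0,0.059,0,0,0]
    - [0,0,0.059,0,0,0]
    - [0,0,0.059,0,0,0]
    - [0,0,0.059,0,0,0]
    - [0,0,0.04,0,0,0]
    - [0,0,0.016,0,0,0]
    - [0,0,0,0,0,0]
    - [0,0,0,0,0,0]
    - [0,0,0,0,0,0]

```text
time: 15.7
eef_pos: [0.5043, -0.0021, 0.0231]
tool_rot: [3.141, -0.002, -0.029]
ft_force: [0.2, 0.4, -0.1]
opening: 0.0856
grasp_force: 0.0
```

Call:
servo_tool:
  plan:
    - [0,0,0,0,0,0]
    - [0,0,0,0,0,0]
    - [0,0,0,0,0,0]
    - [0,0,0,0,0,0]
    - [0,0,0,0,0,0]
    - [0,0,0,0,0,0]
    - [0,0,0,0,0,0]
    - [0,0,0,0,0,0]
  fingers: -1
  squeeze: 50

```text
time: 16.5
eef_pos: [0.5041, -0.0021, 0.0229]
tool_rot: [3.141, -0.001, -0.029]
ft_force: [-1.1, -0.0, 6.1]
opening: 0.0533
grasp_force: 53.4
```

Call:
servo_tool:
  plan:
    - [0,0,-0.02,0,0,0]
    - [0,0,-0.03,0,0,0]
    - [0,0,-0.03,0,0,0]
    - [0,0,-0.03,0,0,0]
    - [0,0,-0.03,0,0,0]
    - [0,0,-0.03,0,0,0]
    - [0,0,-0.03,0,0,0]
    - [0,0,-0.03,0,0,0]
    - [0,0,-0.03,0,0,0]
    - [0,0,0,0,0,0]
    - [0,0,0,0,0,0]
    - [0,0,0,0,0,0]
    - [0,0,0,0,0,0]
    - [0,0,0,0,0,0]

```text
time: 17.9
eef_pos: [0.5035, -0.002, 0.1]
tool_rot: [-3.142, 0.001, -0.029]
ft_force: [-0.0, -0.2, -1.8]
opening: 0.0533
grasp_force: 52.9
```

This one reads 1.8 N, so it's empty. Setting it back down.

Call:
servo_tool:
  plan:
    - [0,0,0.03,0,0,0]
    - [0,0,0.04,0,0,0]
    - [0,0,0.04,0,0,0]
    - [0,0,0.04,0,0,0]
    - [0,0,0.03,0,0,0]
    - [0,0,0.03,0,0,0]
    - [0,0,0.02,0,0,0]
    - [0,0,0.01,0,0,0]
    - [0,0,0.008,0,0,0]
    - [0,0,0.005,0,0,0]
    - [0,0,0.004,0,0,0]
    - [0,0,0.003,0,0,0]
    - [0,0,0,0,0,0]
    - [0,0,0,0,0,0]
    - [0,0,0,0,0,0]
    - [0,0,0,0,0,0]

```text
time: 19.5
eef_pos: [0.5039, -0.002, 0.0229]
tool_rot: [3.141, -0.001, -0.029]
ft_force: [-2.2, -0.0, 5.6]
opening: 0.0537
grasp_force: 53.3
```

Call:
servo_tool:
  plan:
    - [0,0,0,0,0,0]
    - [0,0,0,0,0,0]
    - [0,0,0,0,0,0]
    - [0,0,0,0,0,0]
    - [0,0,0,0,0,0]
    - [0,0,0,0,0,0]
  fingers: 1

```text
time: 20.1
eef_pos: [0.5037, -0.002, 0.0223]
tool_rot: [3.142, 0.0, -0.029]
ft_force: [0.3, -0.1, -0.7]
opening: 0.0852
grasp_force: 0.0
```

Call:
servo_tool:
  plan:
    - [0,0,-0.03,0,0,0]
    - [0,0,-0.05,0,0,0]
    - [0,0,-0.07,0,0,0]
    - [0,0,-0.08,0,0,0]
    - [0,0,-0.09,0,0,0]
    - [0,0,-0.09,0,0,0]
    - [0,0,-0.05,0,0,0]
    - [0,0,0,0,0,0.953]
    - [0,0,0,0,0,0.953]
    - [0,0,0,0,0,0.953]
    - [0,0,0,0,0,0]

```text
time: 21.2
eef_pos: [0.5037, -0.002, 0.161]
tool_rot: [-3.142, -0.001, -0.316]
ft_force: [-0.9, -0.2, -0.6]
opening: 0.0855
grasp_force: 0.0
```

Call:
servo_tool:
  plan:
    - [0.0039,0.0867,0,0,0,0]
    - [0.0039,0.0867,0,0,0,0]
    - [0.0039,0.0867,0,0,0,0]
    - [0.0039,0.0867,0,0,0,0]
    - [0.0039,0.0867,0,0,0,0]
    - [0.0039,0.0867,0,0,0,0]
    - [0.0039,0.0867,0,0,0,0]
    - [0.0039,0.0867,0,0,0,0]
    - [0.0039,0.0867,0,0,0,0]
    - [0,0,0,0,0,0]
    - [0,0,0,0,0,0]
    - [0,0,0,0,0,0]

```text
time: 22.4
eef_pos: [0.4413, -0.2272, 0.1605]
tool_rot: [-3.141, 0.0, -0.313]
ft_force: [-0.1, 0.6, 0.5]
opening: 0.0854
grasp_force: 0.0
```

```bash
python3 - <<'E'
from h import *
go(.4415,-.2277,.023,-.315)
E
```

```text
pose [ 0.4413 -0.2272  0.1605] [-3.141  0.    -0.313] F [-0.09  0.58  0.46] t 22.4 open 0.0854
turn wz 0.016 shift after turn [0.0012 0.0015 0.4583]
```

Call:
servo_tool:
  plan:
    - [0,0,0.058,0,0,0]
    - [0,0,0.058,0,0,0]
    - [0,0,0.058,0,0,0]
    - [0,0,0.058,0,0,0]
    - [0,0,0.058,0,0,0]
    - [0,0,0.058,0,0,0]
    - [0,0,0.058,0,0,0]
    - [0,0,0.036,0,0,0]
    - [0,0,0.016,0,0,0]
    - [0,0,0,0,0,0]
    - [0,0,0,0,0,0]
    - [0,0,0,0,0,0]

```text
time: 23.6
eef_pos: [0.4417, -0.2281, 0.0237]
tool_rot: [3.141, -0.001, -0.315]
ft_force: [-0.1, -0.2, 1.2]
opening: 0.0854
grasp_force: 0.0
```

Call:
servo_tool:
  plan:
    - [0,0,0,0,0,0]
    - [0,0,0,0,0,0]
    - [0,0,0,0,0,0]
    - [0,0,0,0,0,0]
    - [0,0,0,0,0,0]
    - [0,0,0,0,0,0]
    - [0,0,0,0,0,0]
    - [0,0,0,0,0,0]
  fingers: -1
  squeeze: 50

```text
time: 24.4
eef_pos: [0.4415, -0.2281, 0.0235]
tool_rot: [3.141, -0.001, -0.315]
ft_force: [-1.4, 0.4, 6.5]
opening: 0.0537
grasp_force: 53.1
```

Call:
servo_tool:
  plan:
    - [0,0,-0.02,0,0,0]
    - [0,0,-0.03,0,0,0]
    - [0,0,-0.03,0,0,0]
    - [0,0,-0.03,0,0,0]
    - [0,0,-0.03,0,0,0]
    - [0,0,-0.03,0,0,0]
    - [0,0,-0.03,0,0,0]
    - [0,0,-0.03,0,0,0]
    - [0,0,-0.03,0,0,0]
    - [0,0,0,0,0,0]
    - [0,0,0,0,0,0]
    - [0,0,0,0,0,0]
    - [0,0,0,0,0,0]
    - [0,0,0,0,0,0]

```text
time: 25.8
eef_pos: [0.441, -0.2277, 0.1006]
tool_rot: [-3.141, 0.001, -0.315]
ft_force: [0.5, 0.3, -1.6]
opening: 0.0535
grasp_force: 52.7
```

Also empty, at 1.6 N. Setting it back down.

Call:
servo_tool:
  plan:
    - [0,0,0.03,0,0,0]
    - [0,0,0.04,0,0,0]
    - [0,0,0.04,0,0,0]
    - [0,0,0.04,0,0,0]
    - [0,0,0.03,0,0,0]
    - [0,0,0.03,0,0,0]
    - [0,0,0.02,0,0,0]
    - [0,0,0.01,0,0,0]
    - [0,0,0.008,0,0,0]
    - [0,0,0.005,0,0,0]
    - [0,0,0.004,0,0,0]
    - [0,0,0.003,0,0,0]
    - [0,0,0,0,0,0]
    - [0,0,0,0,0,0]
    - [0,0,0,0,0,0]
    - [0,0,0,0,0,0]

```text
time: 27.4
eef_pos: [0.4414, -0.228, 0.0235]
tool_rot: [3.141, -0.001, -0.315]
ft_force: [-1.6, 0.9, 5.2]
opening: 0.0535
grasp_force: 53.2
```

Call:
servo_tool:
  plan:
    - [0,0,0,0,0,0]
    - [0,0,0,0,0,0]
    - [0,0,0,0,0,0]
    - [0,0,0,0,0,0]
    - [0,0,0,0,0,0]
    - [0,0,0,0,0,0]
  fingers: 1

```text
time: 28.0
eef_pos: [0.4412, -0.2278, 0.0229]
tool_rot: [3.142, 0.0, -0.315]
ft_force: [-0.2, 0.6, -0.3]
opening: 0.0853
grasp_force: 0.0
```

Call:
servo_tool:
  plan:
    - [0,0,-0.03,0,0,0]
    - [0,0,-0.05,0,0,0]
    - [0,0,-0.07,0,0,0]
    - [0,0,-0.09,0,0,0]
    - [0,0,-0.1,0,0,0]
    - [0,0,-0.1,0,0,0]
    - [0,0,-0.1,0,0,0]
    - [0,0,-0.1,0,0,0]
    - [0,0,-0.05,0,0,0]
    - [-0.08,0.08,0,0,0,0]
    - [-0.08,0.08,0,0,0,0]
    - [-0.08,0.08,0,0,0,0]
    - [-0.08,0.08,0,0,0,0]
    - [-0.08,0.08,0,0,0,0]
    - [-0.08,0.08,0,0,0,0]
    - [0,0,0,0,0,0]
    - [0,0,0,0,0,0]

```text
time: 29.7
eef_pos: [0.2594, -0.3203, 0.2306]
tool_rot: [3.141, -0.001, -0.317]
ft_force: [0.1, 0.1, -0.2]
opening: 0.0853
grasp_force: 0.0
```

```bash
python3 - <<'E'
from h import *
im=vision.read_camera("top"); cv2.imwrite("pics/top1.png",im[:,:,::-1])
for x in tins(im)[0]: print(*x)
im=vision.read_camera("scene"); cv2.imwrite("pics/sc1.png",im[:,:,::-1])
E
```

```text
[484. 298.] [ 0.4413 -0.2274] -0.321 [0.0531 0.0891]
[320. 250.] [ 0.5033 -0.0019] -0.022 [0.0531 0.0894]
[298. 138.] [0.6609 0.0323] -0.177 [0.0537 0.0897]
```

View pics/top1.png

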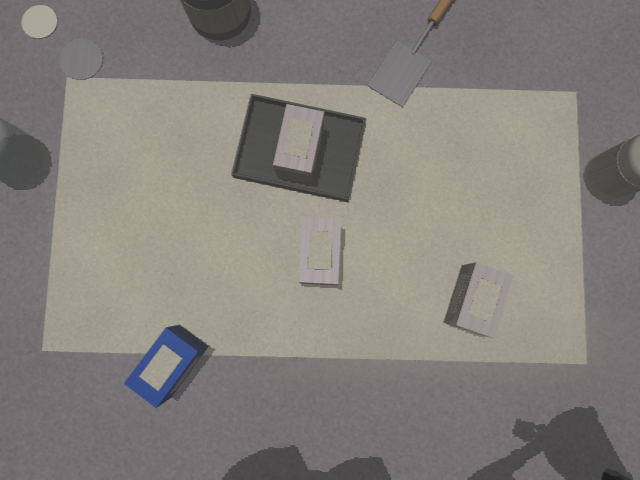

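View pics/sc1.png

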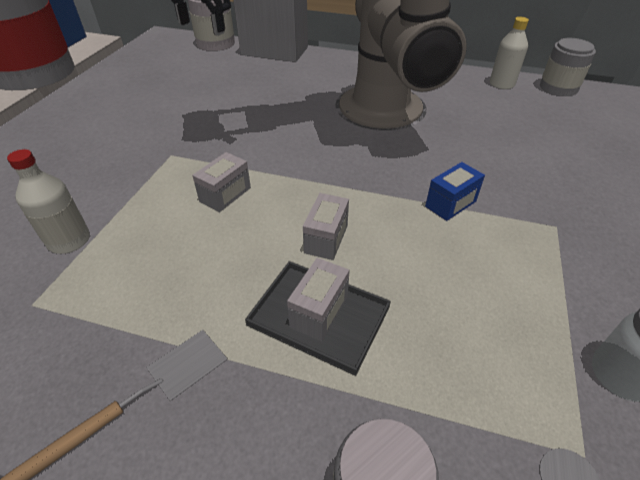

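The full tin stands flat in the tray at px (298,138). The middle tin (320,250) and right tin (484,298) are back within 1 mm of where they stood, and the blue one hasn't moved.

```bash
python3 -c "
from rig import close_job
print(close_job())"
```

```text
the job is handed in; nothing more can be done
None
```

The left tin was the full one (about 6.7 N) and now stands upright in the tray; the middle and right tins were empty (1.8 N and 1.6 N) and are back in place, and the job was handed in after about 30 s.

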